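# Start the bench centrifuge

## Robot

A 6-joint arm with a two-finger parallel gripper is mounted at the origin on the work surface. World frame = base frame: x ahead of the robot, y to its left, z up, the work surface at z = 0. Lengths are in m, angles in degrees, forces in N, time in s.
With the tool pointing down it reaches from about 0.35 to 0.875 m from the base axis. Payload 4.2 kg.
Tool frame: the origin (TCP) lies on the centre line of the jaws, within the pads' length; the fingertips stand 19 mm ahead of it and the grasp point (between the pads) is the TCP; z points along the fingers, y is the line along which they close (so a half turn about z gives the same grasp; the last joint's range is limited). The gripper opens to 87 mm and grips with 3 to 60 N. Pads are 19 mm wide; open, the fingers measure 117 mm over their backs; the gripper's body (75 mm by 190 mm) begins 51 mm behind the grasp point.
Start: joints at [80.019, 22.042, 0.453, 0, -68.411, -14.817], TCP at [0.262, 0.567, 0.242] pointing down, gripper open.
Joint ranges: [-179.83, 179.83], [-69.29, 118.12], [-61.27, 80.66], [-181.25, 117.63], [-171.15, -9.14], [-177.46, 177.46]. Speed limits (degrees/s): [159.86, 159.86, 180, 180, 180, 180].

## Interface

Orientations are given as a 3x3 rotation matrix whose columns are the frame's x, y, z axes.
In Python, from station import sense, capture, finish_job, search_frame, masks_of gives the robot as it stands.
- The arm moves only by the tool drive_tool, never from a script. Its argument "rows" is a list of rows, each a list of 7 numbers: the opening in per cent of the stroke, from 0 (shut) to 100 (fully open), then the shift along the world's x, y, z in mm, then the turn, a rotation vector about the world's x, y, z in rad. In form: [[fingers, dx, dy, dz, wx, wy, wz], ...]. A call has 1 to 5 rows; each row shifts and turns the commanded pose from where the row before left it; what a row does not reach is not made up. A row lasts 1/12 s, in which the tool goes at most 41.7 mm and 7.16 degrees, less where a joint would pass 70% of its speed; a pose out of reach is approached as far as the arm can. A call is refused whole if a number of a shift passes 41.7 or a number of a turn 0.125, either way. A call with a gripper value outside its range is refused whole. The fingers move at their own pace and stop on an object; the grip force is fixed at half the most. Time passes only in rows, so rows that do not move let the fingers close. It gives the time, the measured TCP pose, the force, the opening and the grip force at its end, in the units of the state.
- sense(): the state, without advancing time (a new reading comes with each control period).
- capture(name): name is "scene" or "top" or "wrist"; returns a dict with "frame" (400x640x3 uint8, red, green, blue), "z_map" (400x640 float32, m along the optical axis (not along the pixel's ray), 0 where there is no reading), "fx", "fy", "cx", "cy" (pixels), "distortion" ([k1, k2, p1, p2, k3] as OpenCV has them; the pictures are not rectified), "R" (3x3) and "t" (3): a world point X has camera coordinates R X + t; the wrist camera has in their place "T_tool_cam" (4x4, takes a point from camera to tool coordinates, whose origin is the TCP and whose axes are the flange's). Camera axes: x right, y down, z forward; pixel columns grow to the right and rows downward; lengths in m; the calibration is good to about 2 mm. A picture is of the moment at which its call begins: read the wrist's pose just before it.
- finish_job(): hands the job in; it is judged then, once.
Trained networks look in a picture, given as the dict that the camera call returned (one of the last four; its "shot" number tells which), for a name from the list of things; names that differ only in an ending like _2 or _b are one class to them, and where a whole thing is asked for, a point or a joint stands for the part that bears it (a point fixed in the world has none). Each returns a list of dicts, best first, with "p" (0 to 1); they miss things now and then, are a little off and sometimes report something else, mostly with a low value. They report only what shows in the picture. A call takes as long as a camera call. They do not tell look-alikes from the thing itself.
- search_frame(label, picture): "xy" ([column, row] in pixels, amid what is visible of it).
- masks_of(label, picture): "region" (400x640 bool, what is visible of it) and "xy" ([column, row] in pixels, amid what is visible of it).
The state is a dict: "time_s": time; "joints": joint angles; "joint_velocities": joint speeds; "effort": joint torques, N m; "tcp_pos": TCP position; "ee_rot": TCP orientation; "wrist_force": force on the tool from outside, world axes, zero at the start; "moment": the same for the moment, N m; "gripper_width": opening from 0.0 (shut) to 1.0 (fully open); "gripper_force": force on a finger pad.
Only numpy, scipy, OpenCV 4.12 (cv2) and the standard library are available. Lean on these libraries where they do the work, as an engineer would, in place of code of your own. Each camera call takes 0.05 s, during which the arm holds its last target. There are 200 camera calls.

## Task

Get the small centrifuge running, using only pushes with closed fingers: push its open blue lid down until it is fully shut, then press the green-dotted end of the white rocker on the grey switch box until it is fully over, then press the green key on the centrifuge right down and let it come up again. Keep that order, never press the red key, do not push the switch box about, and do not pick up or disturb any of the glassware and other things on the bench.

Things in the scene. Friction and masses are not known exactly. Their poses are not given: they have to be found in the camera images.
- spinner: Fixed bench centrifuge. Origin: centre of the underside of its white square housing (170 x 170 mm, 90 mm high, on the table). Its x axis points to its back, y to its left, z up; at yaw 0 the front faces the robot. In front of the housing is a cream key deck 80 mm deep (x), 170 mm wide, top 50 mm above the table, with a green key (y = +42 mm) and a red key (y = -42 mm), both at x = -125 mm.
- lid (a joint): Hinge of the blue square lid (170 x 170 x 10 mm), rad: 0 fully shut, grows as the front edge rises; starts open between 0.45 and 0.85. It stays wherever it is left (stiff hinge, under 5 N at the front edge), has no catch, and is pushed down from above. Shut, its upper face is level, 100 mm above the table.
- lid_hinge (a point): Point on the lid's hinge line, in the middle of its width, at the back upper edge of the housing (centrifuge frame: x = +85 mm, z = 90 mm). Level with the underside of the shut lid.
- lid_edge (a point): Point on the lid's upper face, on its midline, 5 mm inside its front edge, 165 mm from the hinge; it moves with the lid. A small white lip sticks out 8 mm beyond the front edge. The point's z axis is the upward normal of the lid.
- switchbox: Loose grey desk switch box, 130 (x) x 110 (y) x 55 mm high, about 0.85 kg, standing on the table. Origin: centre of its underside. The rocker sits on the middle of its top, its long side along the box's x axis, with the green-dotted end towards -x.
- rocker (a joint): White rocker paddle, 72 x 44 mm, rad: 0 off (green-dotted end up, as at the start), 0.4 fully on (green-dotted end down). Its pivot lies across the middle, 65 mm above the table. About 2 N on the dot tips it, up to 5 N nearer the middle; it stays where it is left, without a click.
- rocker_on (a point): Centre of the green dot on the paddle's upper face, 26 mm from the middle; about 84 mm above the table when off and 74 mm when fully on.
- start_top (a point): Centre of the top of the green round start key, 28 mm across, top 72 mm above the table, in a black collar 44 mm across whose top is 10 mm below the key's.
- start (a joint): Travel of the green key, m: 0 up, 0.006 fully down (about 5 N); it springs back.
- stop_top (a point): Centre of the top of the red round stop key, same size and height as the green one. Must not be pressed.
- stop (a joint): Travel of the red key, m: 0 up, 0.006 fully down; it springs back.
- vial: Loose vial with blue cap, 32 mm across, 60 mm high; origin under its centre. Bystander.
- jar: Loose amber jar with red cap, 42 mm across, 65 mm high; origin under its centre. Bystander.
- beaker: Loose open glass beaker, 66 mm across, 85 mm high; origin under its centre. Bystander.
- dish: Loose clear dish with lid, 80 mm across, 16 mm high; origin under its centre. Bystander.
- flask: Loose green-glass conical flask, 74 mm across at the foot, 90 mm high; origin under its centre. Bystander.
Mind the look-alikes: they are no part of the job. What is shaped like the switchbox but pink or purple is not meant.

How it is judged (in metres and radians):
On the way, in this order (a step that is already met when the one before it is completed fails the run):
1. the lid is pushed fully shut (value of joint lid below 0.04 rad), for 0.1 s.
2. then the rocker is tipped fully on (value of joint rocker above 0.36 rad), for 0.1 s.
3. then the green key is pressed down (value of joint start above 0.004 m), for 0.04 s.
At the end, for the whole second after the job is handed in: The lid is shut (within 0.04 rad), the rocker is over to its green-dotted end (over 0.36 of 0.4 rad), the green key has been pressed (over 4 of 6 mm) after both and is up again, the red key is up, the switch box is at rest within 30 mm of where it stood (value of joint lid below 0.04 rad and value of joint rocker above 0.36 rad and value of joint each of start, stop below 0.0015 m and linear speed of switchbox below 0.01 m/s and distance of switchbox from where it was at the start of the episode below 0.03 m); the robot touches nothing.
It fails at once if the green key is pressed while the lid is open or the rocker is off (value of joint start above 0.003 m and (value of joint lid above 0.06 rad or value of joint rocker below 0.33 rad)).
It fails at once if the rocker is pressed on while the lid is open (value of joint rocker above 0.2 rad and value of joint lid above 0.06 rad).
It fails at once if the red key is pressed (value of joint stop above 0.002 m).
It fails at once if the switch box is lifted, tipped up or pushed more than 30 mm (height (world z) of switchbox above 0.012 m or angle between switchbox's own z axis and vertical above 0.15 rad or distance of switchbox from where it was at the start of the episode above 0.03 m).
It fails at once if a bystander is picked up (15 mm), shifted (30 mm) or tipped (distance of any of vial, jar, beaker, dish, flask from where it was at the start of the episode above 0.03 m or height (world z) of any of vial, jar, beaker, dish, flask above 0.015 m or angle between any of vial, jar, beaker, dish, flask's own z axis and vertical above 0.35 rad).
It also fails if it takes over 48 s, if anything falls off the work surface, if the arm or the gripper's body presses on something with over 40 N, if the wrist force passes 120 N, or if a joint passes its speed limit or range.

## Working session

There is one attempt and no reset: what is moved stays moved. The work goes in short steps, Python scripts to look and compute and a tool call to move; the robot and the scene stay as the last step left them, time stands still between calls to the robot, and variables do not carry over. Pictures are saved under pics/ and viewed, at most 10 in all, crops included, and the job is handed in when it is done.

Besides the shell and the picture viewer there is one more tool, called after "Emit:" as name(argument=value, ...) on one line, values as JSON. drive_tool: Moves the arm, as the interface text tells. Its arguments: {"type":"object","properties":{"rows":{"type":"array"}},"required":["rows"]}

```bash
mkdir -p pics; cat > h.py <<'E'
import numpy as np, cv2, json
from station import sense, capture, finish_job, search_frame, masks_of
def K(p): return np.array([[p['fx'],0,p['cx']],[0,p['fy'],p['cy']],[0,0,1]])
def cam2world(p,s=None):
    if 'R' in p: R=np.array(p['R']).T; return R,-R@np.array(p['t'])
    T=np.array(p['T_tool_cam']); Rt=np.array(s['ee_rot']).reshape(3,3)
    return Rt@T[:3,:3], Rt@T[:3,3]+np.array(s['tcp_pos'])
def pts(p,uv,z=None,s=None):
    uv=np.atleast_2d(np.array(uv,float))
    n=cv2.undistortPoints(uv[:,None],K(p),np.array(p['distortion']))[:,0]
    d=np.c_[n,np.ones(len(n))]
    R,o=cam2world(p,s)
    if z is None:
        zz=p['z_map'][uv[:,1].round().astype(int),uv[:,0].round().astype(int)]
        return (d*zz[:,None])@R.T+o
    w=d@R.T
    return o+w*((z-o[2])/w[:,2])[:,None]
def save(p,n): cv2.imwrite('pics/'+n,cv2.cvtColor(p['frame'],cv2.COLOR_RGB2BGR))
E
python3 - <<'E'
from h import *
for c in ['scene','top']:
    p=capture(c); save(p,c+'1.png')
    for l in ['spinner','lid','lid_edge','lid_hinge','switchbox','rocker','rocker_on','start_top','stop_top','vial','jar','beaker','dish','flask']:
        try: r=search_frame(l,p)
        except Exception as e: print(l,e); continue
        for q in r[:3]:
            if q['p']>.2: print(c,l,round(q['p'],2),np.round(q['xy']),pts(p,q['xy']).round(3)[0])
E
```

```text
scene spinner 0.62 [351. 270.] [0.623 0.267 0.148]
scene spinner 0.26 [342. 256.] [0.617 0.228 0.152]
scene lid 0.93 [344. 255.] [0.612 0.226 0.15 ]
scene lid_edge 0.92 [343. 253.] [0.611 0.223 0.153]
scene lid_edge 0.59 [249. 168.] [ 0.6   -0.234  0.078]
scene lid_hinge 0.64 [340. 259.] [0.623 0.229 0.146]
scene switchbox 0.8 [256. 126.] [ 0.468 -0.42   0.066]
scene switchbox 0.71 [328. 124.] [ 0.255 -0.299  0.054]
scene switchbox 0.65 [252. 179.] [ 0.609 -0.209  0.06 ]
scene rocker 0.72 [323. 116.] [ 0.259 -0.324  0.075]
scene rocker 0.67 [267. 247.] [0.705 0.029 0.048]
scene rocker 0.66 [251. 169.] [ 0.599 -0.226  0.08 ]
scene rocker_on 0.87 [249. 168.] [ 0.599 -0.235  0.079]
scene rocker_on 0.55 [330. 118.] [ 0.248 -0.3    0.076]
scene rocker_on 0.48 [256. 118.] [ 0.449 -0.447  0.078]
scene start_top 0.65 [397. 257.] [0.469 0.266 0.07 ]
scene start_top 0.27 [266. 247.] [0.705 0.025 0.043]
scene vial 0.58 [266. 248.] [0.705 0.024 0.038]
scene jar 0.57 [339. 199.] [0.457 0.015 0.065]
scene beaker 0.79 [242. 253.] [ 0.759 -0.013  0.02 ]
scene flask 0.8 [214. 147.] [ 0.62  -0.441  0.
[... 310 characters left out ...]
hbox 0.74 [398. 165.] [ 0.6   -0.232  0.078]
top switchbox 0.7 [470. 218.] [ 0.443 -0.431  0.075]
top rocker 0.94 [437. 288.] [ 0.246 -0.326  0.08 ]
top rocker 0.85 [474. 217.] [ 0.444 -0.442  0.077]
top rocker 0.77 [397. 166.] [ 0.598 -0.227  0.075]
top rocker_on 0.9 [400. 168.] [ 0.589 -0.234  0.084]
top rocker_on 0.65 [475. 216.] [ 0.448 -0.446  0.076]
top rocker_on 0.62 [438. 290.] [ 0.242 -0.329  0.076]
top start_top 0.59 [227. 213.] [0.472 0.266 0.067]
top jar 0.62 [318. 220.] [0.445 0.003 0.067]
top beaker 0.8 [320. 112.] [ 0.785 -0.006  0.006]
top beaker 0.64 [222. 212.] [0.475 0.284 0.063]
top dish 0.9 [171. 154.] [0.661 0.45  0.017]
top flask 0.65 [468. 165.] [ 0.6   -0.44   0.051]
```

View pics/top1.png

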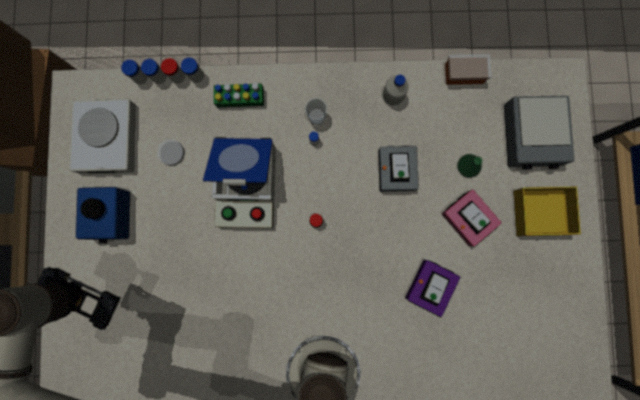

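View pics/scene1.png

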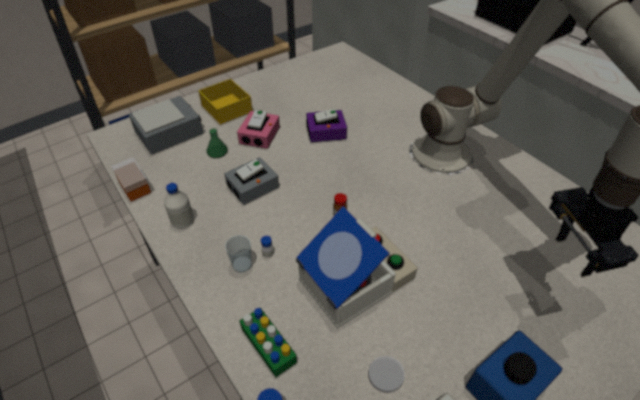

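The grey switch box is at (398,168) in the top view. The look-alikes are the pink one at (472,218) and the purple one at (433,288). The centrifuge's lid is at (239,160), with the green key at (228,213) and the red at (257,214). Next I'll measure these and crop in close.

```bash
python3 - <<'E'
from h import *
out=[]
for c in ['top','scene']:
    p=capture(c); f=p['frame']; hsv=cv2.cvtColor(f,cv2.COLOR_RGB2HSV)
    def comp(m,win,name,z=None):
        x0,x1,y0,y1=win; mm=np.zeros(m.shape,bool); mm[y0:y1,x0:x1]=m[y0:y1,x0:x1]
        n,l,st,ce=cv2.connectedComponentsWithStats(mm.astype(np.uint8))
        for i in range(1,n):
            if st[i,4]>=4:
                yy,xx=np.where(l==i); P=pts(p,np.c_[xx,yy]); print(c,name,st[i,4],ce[i].round(1),'depth med',np.median(P,0).round(3),'z-plane',[pts(p,ce[i],zz)[0].round(3) for zz in (z or [])])
    H,S,V=[hsv[...,i].astype(int) for i in range(3)]
    gr=(H>45)&(H<90)&(S>90); rd=((H<8)|(H>172))&(S>130); bl=(H>105)&(H<125)&(S>150)
    w1=(205,285,195,240) if c=='top' else (360,420,225,285)
    w2=(375,420,140,195) if c=='top' else (220,285,150,205)
    comp(gr,w1,'greenkey',[.072]); comp(rd,w1,'redkey',[.072]); comp(gr,w2,'dot',[.084]); 
    comp(rd,w2,'orange',[.055])
    w3=(195,285,125,195) if c=='top' else (285,400,200,310)
    m=np.zeros(bl.shape,bool); m[w3[2]:w3[3],w3[0]:w3[1]]=bl[w3[2]:w3[3],w3[0]:w3[1]]
    m=cv2.erode(m.astype(np.uint8),np.ones((3,3)))>0
    yy,xx=np.where(m); P=pts(p,np.c_[xx,yy]); P=P[P[:,2]>.085]
    for _ in range(3):
        ce=P.mean(0); u,s,vt=np.linalg.svd(P-ce,full_matrices=False); n=vt[2]*np.sign(vt[2][2]); d=(P-ce)@n; P=P[abs(d)<.008]
    print(c,'lid normal',n.round(3),'angle',np.degrees(np.arccos(n[2])).round(1),'c',ce.round(3),'rng',P.min(0).round(3),P.max(0).round(3),len(P))
    if c=='top':
        for mk in ('switchbox',):
            for q in masks_of('switchbox',p):
                print(q['p'],q['xy'])
                if abs(q['xy'][0]-398)<15 and abs(q['xy'][1]-168)<15:
                    yy,xx=np.where(q['region']); P=pts(p,np.c_[xx,yy]); P=P[(P[:,2]>.05)]
                    print(cv2.minAreaRect((P[:,:2]*1000).astype(np.float32)))
        a=cv2.resize(f[190:240,200:290],None,fx=7,fy=7,interpolation=cv2.INTER_CUBIC)[:,:350*2]
        b=cv2.resize(f[140:200,370:430],None,fx=5,fy=5,interpolation=cv2.INTER_CUBIC)
        b=cv2.resize(b,(350,350)); A=cv2.resize(a,(440,350)); cv2.imwrite('pics/crop.png',np.hstack([A,b])[...,::-1])
E
```

```text
top greenkey 92 [227.4 212.7] depth med [0.471 0.266 0.07 ] z-plane [array([0.472, 0.265, 0.072])]
top redkey 97 [256.3 213.2] depth med [0.469 0.182 0.069] z-plane [array([0.469, 0.182, 0.072])]
top dot 22 [400.7 173.5] depth med [ 0.573 -0.237  0.084] z-plane [array([ 0.573, -0.236,  0.084])]
top lid normal [ 0.601 -0.014  0.799] angle 36.9 c [0.606 0.218 0.156] rng [0.588 0.138 0.136] [0.625 0.297 0.173] 112
0.73 [471.2, 218.7]
0.62 [430.3, 286.6]
0.57 [398.5, 166.5]
((497.80963134765625, -180.38233947753906), (151.44998168945312, 387.37518310546875), 60.867984771728516)
0.53 [238.0, 158.5]
scene greenkey 114 [395.5 260.2] depth med [0.478 0.271 0.07 ] z-plane [array([0.48 , 0.272, 0.072])]
scene redkey 20 [378.  237.3] depth med [0.466 0.19  0.071] z-plane [array([0.466, 0.191, 0.072])]
scene redkey 11 [364.8 282.6] depth med [0.575 0.267 0.054] z-plane [array([0.584, 0.276, 0.072])]
scene dot 30 [222.1 152.1] depth med [ 0.602 -0.427  0.013] z-plane [array([ 0.633, -0.345,  0.084])]
scene dot 10 [256.5 163. ] depth med [ 0.573 -0.235  0.085] z-plane [array([ 0.573, -0.236,  0.084])]
scene lid normal [ 0.591 -0.056  0.805] angle 36.4 c [0.633 0.235 0.139] rng [0.555 0.192 0.1  ] [0.685 0.269 0.193] 181
```

View pics/crop.png

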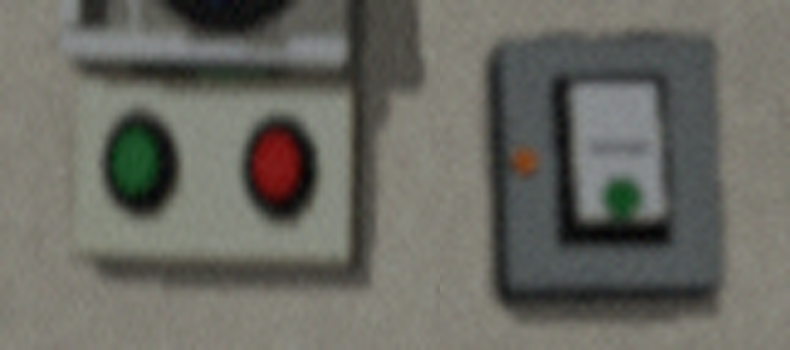

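The left half of the crop shows the green key (137,160) and the red key (277,165). The right half shows the grey box with its green dot at the near (-x) end, and it isn't pink or purple. My estimates:

| Point | Position (m) |
|---|---|
| Green key | (0.472, 0.266, 0.071) |
| Hinge | (0.68, 0.217, 0.09) |
| Lid angle | about 37° |
| Dot | (0.573, -0.236, 0.084) |

Now I'll close the fingers, raise the arm and go above the lid.

Emit:
drive_tool(rows=[[0,0,0,30,0,0,0],[0,10,-10,30,0,0,0],[0,25,-29,0,0,0,0],[0,25,-29,0,0,0,0],[0,25,-29,0,0,0,0]])

```text
time_s: 2.07
tcp_pos: [0.3475, 0.4696, 0.3022]
ee_rot: [[0.908, -0.418, 0.0], [-0.418, -0.908, 0.001], [-0.0, -0.001, -1.0]]
wrist_force: [0.3, 0.7, -0.7]
gripper_width: 0.705
gripper_force: 0.0
```

Emit:
drive_tool(rows=[[0,25,-29,0,0,0,0],[0,25,-29,0,0,0,0],[0,25,-29,0,0,0,0],[0,25,-29,0,0,0,0],[0,25,-29,0,0,0,0]])

```text
time_s: 2.48
tcp_pos: [0.473, 0.3238, 0.3019]
ee_rot: [[0.908, -0.419, 0.0], [-0.419, -0.908, 0.0], [0.0, -0.001, -1.0]]
wrist_force: [1.0, 1.2, -0.5]
gripper_width: 0.329
gripper_force: 0.0
```

Emit:
drive_tool(rows=[[0,25,-29,0,0,0,0],[0,25,-29,0,0,0,0],[0,25,-29,0,0,0,0],[0,10,-18,0,0,0,0],[0,0,0,0,0,0,0]])

```text
time_s: 2.9
tcp_pos: [0.5589, 0.2169, 0.3012]
ee_rot: [[0.906, -0.424, -0.0], [-0.424, -0.906, -0.001], [0.0, 0.001, -1.0]]
wrist_force: [0.6, 0.9, 0.5]
gripper_width: 0.014
gripper_force: 0.0
```

```bash
python3 - <<'E'
from h import *
s=sense(); print(s['tcp_pos'],np.round(s['ee_rot'],3),s['gripper_width'],s['wrist_force'],s['time_s'])
p=capture('wrist'); save(p,'w1.png')
for l in ['lid_edge','start_top','stop_top','lid']:
    for q in search_frame(l,p)[:2]: print(l,q['p'],q['xy'],pts(p,q['xy'],s=s))
E
```

```text
[0.55887545 0.21690508 0.30121095] [[ 0.906 -0.424 -0.   ]
 [-0.424 -0.906 -0.001]
 [ 0.     0.001 -1.   ]] 0.013829441942965951 [0.62874991 0.85767939 0.50889052] 2.9
lid_edge 0.92 [300.4, 151.2] [[0.60462544 0.21766004 0.15817318]]
start_top 0.58 [318.8, 234.4] [[0.48238325 0.25657224 0.06880474]]
stop_top 0.83 [373.4, 221.2] [[0.47000147 0.18150664 0.07179519]]
stop_top 0.49 [303.6, 148.0] [[0.60603721 0.21358384 0.1578565 ]]
lid 0.62 [303.3, 148.7] [[0.6055714  0.21412293 0.15797214]]
```

View pics/w1.png

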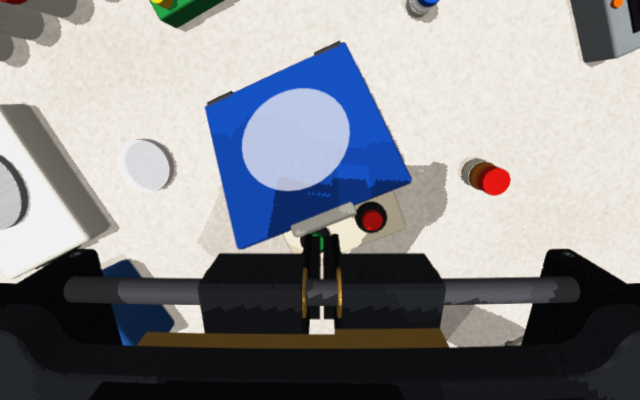

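The wrist picture shows the lid at (303,149), its lip at (325,220), the red key at (372,217), and the green key behind the fingers at (319,235). I'll move 12 mm further back onto the lid and push down.

Emit:
drive_tool(rows=[[0,12,0,-20,0,0,0],[0,0,0,-30,0,0,0],[0,0,0,-25,0,0,0],[0,0,0,-15,0,0,0],[0,0,0,-15,0,0,0]])

```text
time_s: 3.57
tcp_pos: [0.5683, 0.2214, 0.1955]
ee_rot: [[0.909, -0.417, -0.001], [-0.417, -0.909, -0.001], [-0.0, 0.001, -1.0]]
wrist_force: [0.4, -0.3, 2.2]
gripper_width: 0.008
gripper_force: 0.6
```

Emit:
drive_tool(rows=[[0,-3,0,-15,0,0,0],[0,-3,0,-15,0,0,0],[0,-3,0,-15,0,0,0],[0,-3,0,-12,0,0,0],[0,0,0,-8,0,0,0]])

```text
time_s: 3.98
tcp_pos: [0.5557, 0.2215, 0.1307]
ee_rot: [[0.909, -0.417, -0.001], [-0.417, -0.909, -0.0], [-0.001, 0.001, -1.0]]
wrist_force: [-1.4, 0.1, 1.4]
gripper_width: 0.006
gripper_force: 0.6
```

Emit:
drive_tool(rows=[[0,0,0,-5,0,0,0],[0,0,0,-4,0,0,0],[0,0,0,0,0,0,0]])

```text
time_s: 4.23
tcp_pos: [0.557, 0.2208, 0.1222]
ee_rot: [[0.908, -0.419, -0.0], [-0.419, -0.908, -0.0], [-0.0, 0.0, -1.0]]
wrist_force: [1.4, 0.1, -0.2]
gripper_width: 0.004
gripper_force: 0.0
```

Emit:
drive_tool(rows=[[0,0,0,-3,0,0,0],[0,0,0,-2,0,0,0],[0,0,0,0,0,0,0]])

```text
time_s: 4.48
tcp_pos: [0.5577, 0.2208, 0.1194]
ee_rot: [[0.908, -0.419, 0.002], [-0.419, -0.908, 0.001], [0.001, -0.002, -1.0]]
wrist_force: [-2.2, 0.3, 6.2]
gripper_width: 0.007
gripper_force: 3.4
```

Emit:
drive_tool(rows=[[0,0,0,-2,0,0,0],[0,0,0,0,0,0,0]])

```text
time_s: 4.65
tcp_pos: [0.5577, 0.2208, 0.1192]
ee_rot: [[0.908, -0.418, 0.003], [-0.418, -0.908, 0.001], [0.002, -0.002, -1.0]]
wrist_force: [-6.9, 0.3, 13.9]
gripper_width: 0.003
gripper_force: 7.4
```

The tip stopped at z = 0.100 with the force rising, so the lid is shut. Lifting to check that, then heading for the rocker.

Emit:
drive_tool(rows=[[0,0,0,10,0,0,0],[0,0,0,35,0,0,0],[0,0,0,35,0,0,0],[0,0,-20,20,0,0,0],[0,0,-40,0,0,0,0]])

```text
time_s: 5.07
tcp_pos: [0.5607, 0.1636, 0.2218]
ee_rot: [[0.91, -0.414, 0.013], [-0.414, -0.91, 0.005], [0.009, -0.01, -1.0]]
wrist_force: [1.1, -0.2, 0.4]
gripper_width: 0.002
gripper_force: 0.0
```

Emit:
drive_tool(rows=[[0,0,-40,0,0,0,0],[0,0,-40,0,0,0,0],[0,0,-40,0,0,0,0],[0,0,-40,0,0,0,0],[0,0,-40,0,0,0,0]])

```text
time_s: 5.48
tcp_pos: [0.557, -0.0416, 0.2162]
ee_rot: [[0.908, -0.419, 0.001], [-0.419, -0.908, 0.0], [0.001, -0.001, -1.0]]
wrist_force: [1.3, -0.1, 0.3]
gripper_width: 0.005
gripper_force: 0.0
```

Emit:
drive_tool(rows=[[0,0,-40,0,0,0,0],[0,0,-40,0,0,0,0],[0,0,-40,0,0,0,0],[0,0,-40,0,0,0,0],[0,0,0,0,0,0,0]])

```text
time_s: 5.9
tcp_pos: [0.5566, -0.2057, 0.2156]
ee_rot: [[0.905, -0.426, 0.0], [-0.426, -0.905, -0.001], [0.001, 0.001, -1.0]]
wrist_force: [0.2, 0.5, 1.0]
gripper_width: 0.005
gripper_force: 0.0
```

```bash
cat > lk.py <<'E'
from h import *
import sys
s=sense(); print(np.round(s['tcp_pos'],4),s['wrist_force'],s['time_s'])
p=capture('wrist'); save(p,sys.argv[1])
t=capture('top')
for l in sys.argv[2:]:
    for n,q_,ss in (('wrist',p,s),('top',t,None)):
        for q in search_frame(l,q_)[:3]: print(n,l,round(q['p'],2),np.round(q['xy'],1),pts(q_,q['xy'],s=ss).round(4)[0])
hsv=cv2.cvtColor(t['frame'],cv2.COLOR_RGB2HSV).astype(int)
m=np.zeros((400,640),bool); m[125:215,195:285]=((hsv[...,0]>105)&(hsv[...,0]<125)&(hsv[...,1]>150))[125:215,195:285]
yy,xx=np.where(cv2.erode(m.astype(np.uint8),np.ones((3,3)))); P=pts(t,np.c_[xx,yy]); P=P[P[:,2]>.085]
n=np.linalg.svd(P-P.mean(0),full_matrices=False)[2][2]; print('lid n',n.round(3),P.mean(0).round(3),P.min(0).round(3),P.max(0).round(3))
hw=cv2.cvtColor(p['frame'],cv2.COLOR_RGB2HSV).astype(int)
g=((hw[...,0]>45)&(hw[...,0]<90)&(hw[...,1]>110)).astype(np.uint8)
k,l,st,ce=cv2.connectedComponentsWithStats(g)
for i in range(1,k):
    if st[i,4]>25: yy,xx=np.where(l==i); print('green',st[i,4],ce[i].round(1),np.median(pts(p,np.c_[xx,yy],s=s),0).round(4))
E
python3 lk.py w2.png rocker_on switchbox
```

```text
[ 0.5566 -0.2057  0.2156] [0.16158252 0.52117261 1.01738853] 5.9
wrist rocker_on 0.84 [573.3 189.1] [ 0.452  -0.4399  0.076 ]
wrist rocker_on 0.76 [331.4 138.7] [ 0.6013 -0.2369  0.0785]
wrist rocker_on 0.51 [507.5 339.7] [ 0.2839 -0.3338  0.0674]
top rocker_on 0.71 [475.4 219.4] [ 0.4368 -0.4448  0.0792]
top rocker_on 0.65 [436.  288.1] [ 0.2461 -0.3242  0.0767]
wrist switchbox 0.87 [486.3 327. ] [ 0.3027 -0.3173  0.0553]
wrist switchbox 0.72 [331.6 137.3] [ 0.6025 -0.2376  0.0797]
wrist switchbox 0.71 [552.7 177.2] [ 0.472  -0.4243  0.0726]
top switchbox 0.81 [470.8 218.6] [ 0.4395 -0.4324  0.0772]
top switchbox 0.62 [389.5 185. ] [ 0.5441 -0.2065  0.0573]
top switchbox 0.59 [431.7 284.6] [ 0.2563 -0.3121  0.0787]
lid n [-0.861 -0.39  -0.326] [0.593 0.214 0.106] [ 0.365 -0.02   0.09 ] [0.679 0.302 1.394]
green 4552 [520.8  35.9] [ 0.6111 -0.4441  0.0386]
green 340 [343.  165.7] [ 0.5748 -0.2364  0.0844]
green 284 [603.6 202.4] [ 0.4293 -0.4616  0.0845]
```

View pics/w2.png

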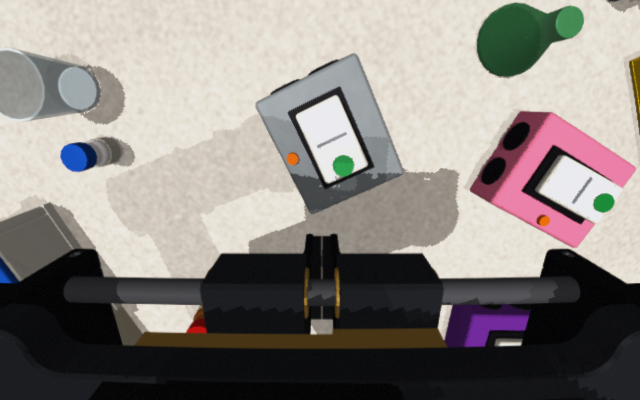

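The wrist picture shows the grey box with its green dot at (343,166). The pink one is at (555,180) and the purple at (487,327). The dot is at (0.575, -0.236, 0.084). Before the rocker I'll check again, with outliers removed, that the lid is shut.

```bash
cat > lid.py <<'E'
from h import *
for c in('top','scene'):
    t=capture(c); h=cv2.cvtColor(t['frame'],cv2.COLOR_RGB2HSV).astype(int); w=(195,285,125,215) if c=='top' else (285,400,200,320)
    m=np.zeros((400,640),bool); m[w[2]:w[3],w[0]:w[1]]=((h[...,0]>105)&(h[...,0]<125)&(h[...,1]>150))[w[2]:w[3],w[0]:w[1]]
    yy,xx=np.where(m); P=pts(t,np.c_[xx,yy]); P=P[(P[:,2]>.09)&(P[:,2]<.2)]
    for _ in range(4):
        o=P.mean(0); n=np.linalg.svd(P-o,full_matrices=False)[2][2]; P=P[abs((P-o)@n)<.006]
    print(c,n.round(3),o.round(3),P.min(0).round(3),P.max(0).round(3),len(P))
E
python3 lid.py
```

```text
top [-0.  0. -1.] [0.594 0.216 0.099] [0.509 0.134 0.093] [0.681 0.304 0.105] 2011
scene [ 0.003  0.007 -1.   ] [0.605 0.23  0.1  ] [0.516 0.137 0.094] [0.685 0.307 0.106] 2416
```

The lid is level at 0.100, so it's shut. Next is the rocker.

Emit:
drive_tool(rows=[[0,14,-31,0,0,0,0],[0,0,0,-35,0,0,0],[0,0,0,-35,0,0,0],[0,0,0,-25,0,0,0],[0,0,0,-5,0,0,0]])

```text
time_s: 6.72
tcp_pos: [0.5681, -0.229, 0.1105]
ee_rot: [[0.908, -0.419, -0.01], [-0.419, -0.908, 0.003], [-0.01, 0.002, -1.0]]
wrist_force: [-0.9, -0.2, -0.6]
gripper_width: 0.005
gripper_force: 0.0
```

Emit:
drive_tool(rows=[[0,0,0,-4,0,0,0],[0,0,0,-4,0,0,0],[0,0,0,-4,0,0,0],[0,0,0,-2,0,0,0],[0,0,0,0,0,0,0]])

```text
time_s: 7.13
tcp_pos: [0.5716, -0.2306, 0.1027]
ee_rot: [[0.908, -0.419, 0.002], [-0.419, -0.908, -0.0], [0.002, -0.0, -1.0]]
wrist_force: [-0.8, 0.6, 1.0]
gripper_width: 0.007
gripper_force: 0.4
```

Emit:
drive_tool(rows=[[0,0,-4,-3,0,0,0],[0,-1,0,-3,0,0,0],[0,0,0,-1,0,0,0],[0,0,0,0,0,0,0]])

```text
time_s: 7.47
tcp_pos: [0.5695, -0.2351, 0.0947]
ee_rot: [[0.908, -0.42, -0.001], [-0.42, -0.908, -0.0], [-0.001, 0.001, -1.0]]
wrist_force: [-2.2, -0.2, 3.0]
gripper_width: 0.004
gripper_force: 2.2
```

Emit:
drive_tool(rows=[[0,0,0,-2,0,0,0],[0,0,0,0,0,0,0]])

```text
time_s: 7.63
tcp_pos: [0.5695, -0.2351, 0.0943]
ee_rot: [[0.908, -0.419, -0.001], [-0.419, -0.908, -0.001], [-0.001, 0.001, -1.0]]
wrist_force: [-5.8, 0.6, 11.4]
gripper_width: 0.01
gripper_force: 6.0
```

Emit:
drive_tool(rows=[[0,0,0,-1,0,0,0],[0,0,0,0,0,0,0]])

```text
time_s: 7.8
tcp_pos: [0.5695, -0.2352, 0.0942]
ee_rot: [[0.908, -0.419, -0.001], [-0.419, -0.908, -0.001], [-0.0, 0.001, -1.0]]
wrist_force: [-6.6, 2.5, 14.9]
gripper_width: 0.004
gripper_force: 8.0
```

The rocker hit its stop at tip z = 0.075. I'll lift and look.

Emit:
drive_tool(rows=[[0,0,0,10,0,0,0],[0,0,0,35,0,0,0],[0,0,0,40,0,0,0],[0,-15,30,30,0,0,0],[0,0,0,0,0,0,0]])

```text
time_s: 8.22
tcp_pos: [0.5586, -0.2055, 0.2114]
ee_rot: [[0.909, -0.417, 0.013], [-0.417, -0.909, -0.002], [0.013, -0.004, -1.0]]
wrist_force: [0.3, -0.9, 0.1]
gripper_width: 0.006
gripper_force: 0.0
```

```bash
python3 lk.py w3.png rocker_on | grep green; cat > rk.py <<'E'
from h import *
s=sense(); p=capture('wrist'); h=cv2.cvtColor(p['frame'],cv2.COLOR_RGB2HSV).astype(int)
yy,xx=np.where(p['z_map']>0); P=pts(p,np.c_[xx,yy],s=s); 
k=(abs(P[:,0]-.599)<.033)&(abs(P[:,1]+.235)<.02)&(P[:,2]>.065)&(P[:,2]<.1); P=P[k]
for _ in range(3):
    o=P.mean(0); n=np.linalg.svd(P-o,full_matrices=False)[2][2]; n*=np.sign(n[2]); P=P[abs((P-o)@n)<.004]
print('paddle n',n.round(3),o.round(3),len(P))
E
python3 rk.py
```

```text
green 4597 [525.1  41.5] [ 0.611  -0.444   0.0383]
green 297 [346.7 173. ] [ 0.5697 -0.2366  0.0744]
green 295 [608.1 209.8] [ 0.429  -0.4617  0.0843]
paddle n [-0.185  0.003  0.983] [ 0.601 -0.235  0.08 ] 3278
```

View pics/w3.png

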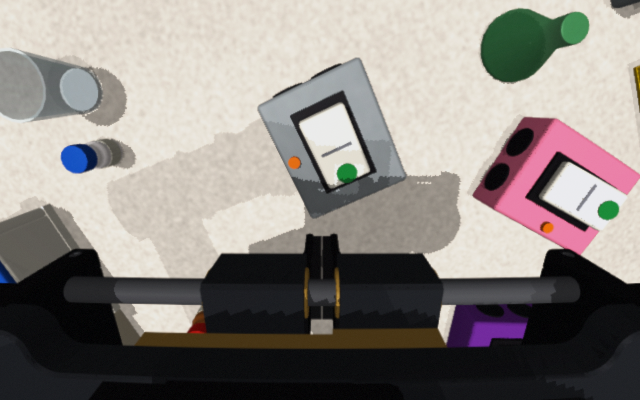

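The picture shows the rocker over to the dot (347,173). The dot is at z = 0.0744 and the paddle tilt has reversed, so it is fully on and the box hasn't moved. Next I'll go above the green key.

Emit:
drive_tool(rows=[[0,-7,39,0,0,0,0],[0,-7,39,0,0,0,0],[0,-7,39,0,0,0,0],[0,-7,39,0,0,0,0],[0,-7,39,0,0,0,0]])

```text
time_s: 8.88
tcp_pos: [0.5204, -0.0108, 0.2026]
ee_rot: [[0.907, -0.421, -0.003], [-0.421, -0.907, -0.001], [-0.002, 0.002, -1.0]]
wrist_force: [1.3, -0.2, -1.0]
gripper_width: 0.006
gripper_force: 0.0
```

Emit:
drive_tool(rows=[[0,-7,39,0,0,0,0],[0,-7,39,0,0,0,0],[0,-7,39,0,0,0,0],[0,-7,39,0,0,0,0],[0,-7,39,0,0,0,0]])

```text
time_s: 9.3
tcp_pos: [0.4854, 0.1845, 0.2028]
ee_rot: [[0.908, -0.42, -0.002], [-0.42, -0.908, -0.002], [-0.001, 0.002, -1.0]]
wrist_force: [1.1, 0.2, 0.7]
gripper_width: 0.006
gripper_force: 0.0
```

Emit:
drive_tool(rows=[[0,-20,39,0,0,0,0],[0,-20,30,0,0,0,0],[0,0,0,0,0,0,0],[0,0,0,0,0,0,0]])

```text
time_s: 9.63
tcp_pos: [0.4463, 0.2514, 0.2028]
ee_rot: [[0.909, -0.417, -0.002], [-0.417, -0.909, -0.002], [-0.001, 0.003, -1.0]]
wrist_force: [0.5, 0.1, -0.6]
gripper_width: 0.001
gripper_force: 0.0
```

```bash
python3 lk.py w4.png start_top stop_top; python3 lid.py
```

```text
[0.4463 0.2514 0.2028] [ 0.49498297  0.09926419 -0.596413  ] 9.6333
wrist start_top 0.83 [293.4 175.3] [0.4755 0.2666 0.0719]
top start_top 0.71 [468.7 166.4] [ 0.596  -0.4448  0.0449]
wrist stop_top 0.77 [379.2 144.1] [0.4692 0.1828 0.072 ]
top stop_top 0.61 [317.  109.7] [7.926e-01 1.500e-03 6.000e-04]
lid n [0.66  0.472 0.585] [0.593 0.215 0.102] [ 0.365 -0.02   0.09 ] [0.678 0.301 1.394]
green 722 [294.7 175.6] [0.4748 0.2655 0.072 ]
top [ 0.001 -0.001  1.   ] [0.594 0.216 0.099] [0.509 0.134 0.093] [0.681 0.304 0.105] 2018
scene [-0.003 -0.008  1.   ] [0.605 0.23  0.1  ] [0.515 0.136 0.094] [0.685 0.308 0.106] 2425
```

View pics/w4.png

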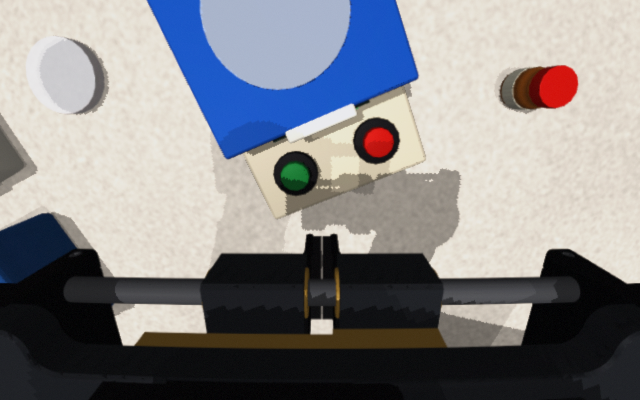

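The picture shows the lid shut, the green key at (295,176) and the red key at (379,144). The green key is at (0.4748, 0.2655, 0.072), so I need to go about +27, +15 mm and then straight down.

Emit:
drive_tool(rows=[[0,26,15,0,0,0,0],[0,0,0,-35,0,0,0],[0,0,0,-35,0,0,0],[0,0,0,-30,0,0,0],[0,0,0,0,0,0,0]])

```text
time_s: 10.45
tcp_pos: [0.4701, 0.2618, 0.0985]
ee_rot: [[0.907, -0.422, -0.01], [-0.422, -0.907, -0.008], [-0.006, 0.012, -1.0]]
wrist_force: [-1.7, -0.8, -0.1]
gripper_width: 0.004
gripper_force: 0.0
```

Emit:
drive_tool(rows=[[0,0,0,-4,0,0,0],[0,0,0,-4,0,0,0],[0,0,0,-3,0,0,0],[0,0,0,-2,0,0,0],[0,0,0,0,0,0,0]])

```text
time_s: 10.87
tcp_pos: [0.4735, 0.2656, 0.0922]
ee_rot: [[0.908, -0.419, 0.001], [-0.419, -0.908, 0.001], [0.001, -0.002, -1.0]]
wrist_force: [0.7, -0.2, 0.2]
gripper_width: 0.005
gripper_force: 0.0
```

Emit:
drive_tool(rows=[[0,0,0,-3,0,0,0],[0,0,0,-3,0,0,0],[0,0,0,-2,0,0,0],[0,0,0,0,0,0,0]])

```text
time_s: 11.2
tcp_pos: [0.4739, 0.2658, 0.0853]
ee_rot: [[0.908, -0.418, 0.002], [-0.418, -0.908, 0.001], [0.001, -0.002, -1.0]]
wrist_force: [-2.5, -1.1, 11.1]
gripper_width: 0.005
gripper_force: 5.6
```

Emit:
drive_tool(rows=[[0,0,0,-2,0,0,0],[0,0,0,0,0,0,0]])

```text
time_s: 11.37
tcp_pos: [0.4739, 0.2658, 0.0851]
ee_rot: [[0.909, -0.418, 0.002], [-0.418, -0.909, 0.001], [0.002, -0.002, -1.0]]
wrist_force: [-6.4, -3.0, 21.7]
gripper_width: 0.005
gripper_force: 10.9
```

The key bottomed at tip z = 0.066, which is its full 6 mm. I'll lift straight up and check everything.

Emit:
drive_tool(rows=[[0,0,0,10,0,0,0],[0,0,0,35,0,0,0],[0,0,0,40,0,0,0],[0,-20,-10,30,0,0,0],[0,-20,-10,30,0,0,0]])

```text
time_s: 11.78
tcp_pos: [0.4332, 0.2453, 0.2276]
ee_rot: [[0.908, -0.42, 0.0], [-0.42, -0.908, 0.0], [0.0, -0.001, -1.0]]
wrist_force: [-1.3, 0.0, 0.7]
gripper_width: 0.002
gripper_force: 0.0
```

Emit:
drive_tool(rows=[[0,0,0,0,0,0,0],[0,0,0,0,0,0,0],[0,0,0,0,0,0,0]])

```text
time_s: 12.03
tcp_pos: [0.4328, 0.2451, 0.2261]
ee_rot: [[0.908, -0.419, -0.0], [-0.419, -0.908, 0.0], [-0.0, -0.0, -1.0]]
wrist_force: [-0.9, 0.6, -0.2]
gripper_width: 0.005
gripper_force: 0.0
```

```bash
python3 lk.py w5.png start_top stop_top|grep -v top; python3 lid.py; python3 - <<'E'
from h import *
p=capture('top'); h=cv2.cvtColor(p['frame'],cv2.COLOR_RGB2HSV).astype(int)
m=(h[...,0]>45)&(h[...,0]<90)&(h[...,1]>90); m[:,:375]=0; m[:,420:]=0; m[:140]=0; m[195:]=0
yy,xx=np.where(m); print('dot',np.median(pts(p,np.c_[xx,yy]),0))
E
```

```text
[0.4328 0.2451 0.2261] [-0.91117219  0.61723903 -0.23200942] 12.0333
lid n [0.727 0.491 0.48 ] [0.593 0.214 0.103] [ 0.365 -0.02   0.09 ] [0.679 0.301 1.394]
green 633 [285.6 161.4] [0.4744 0.2655 0.072 ]
top [ 0.001 -0.    -1.   ] [0.595 0.216 0.099] [0.509 0.134 0.093] [0.681 0.304 0.105] 2001
scene [-0.002 -0.008  1.   ] [0.605 0.23  0.1  ] [0.515 0.137 0.095] [0.685 0.307 0.107] 2414
dot [ 0.56610471 -0.23624034  0.07177102]
```

The lid is shut, the rocker is on, the key is back up at 0.072, and the arm is clear of everything.

```bash
python3 -c "from station import finish_job; print(finish_job())"
```

```text
the job is handed in; nothing more can be done
None
```

I shut the lid, tipped the rocker fully on and pressed the green key right down, in that order. The key came back up and I handed the job in at about 12 s; the hand-in returned no verdict.

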